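Putting the solvent tins away in the self-closing chest

TASK

Closing time in the parts store: every solvent tin in the glass-topped stock case has to go into the red self-closing chest. Press the chest's lever down until its catch holds the lid open on its own, slide aside the case door that covers the tins and stand all the tins upright in the chest, next to the can that is kept there. Then, with the tins all in, free the lever and let it come up slowly in the hand (never let it or the lid snap back, at any time) until the lid is fully shut, and leave both case doors fully closed and everything else where it is.

Things in the scene. Friction and masses are not known exactly. Their poses are not given: they have to be found in the camera images.
- case: low white stock case, fixed, 241 (x) x 512 (y) x 104 mm high. Origin: centre of its underside; its +y end is the left one. A wall at its y = 0 (6 mm thick, top at 84 mm) splits it into left (+y) and right (-y) compartments, each 225 (x) x 245 (y) mm inside, floor at 12 mm. Two bypass glass doors lie on top and slide along y. All tins stand in one compartment; which one varies.
- door_left (a joint): slide of the left glass door, m (lower track, upper face 93 mm above the counter): 0 = home, covering the left compartment; grows as it slides to the case's -y, under the right door; stops at 0.225, leaving all but the inner 20 mm of the left compartment open. 2 to 4 N moves it; it stays where left.
- door_right (a joint): slide of the right glass door, m (upper track, upper face 101 mm above the counter): 0 = home, covering the right compartment; grows as it slides to the case's +y, over the left door; stops at 0.225. 2 to 4 N moves it; it stays where left. If both doors are open, each can be stopped by the other's handle.
- door_left_grip (a point): left door's handle: an upright aluminium fin at the door's outer (left) end, 10 mm thick along y, 90 mm long along x, top 124 mm above the counter. The point is in the fin's mid-plane, 12 mm below its top edge.
- door_right_grip (a point): right door's handle: the same upright fin at the door's outer (right) end, 10 mm thick along y, 90 mm long along x, top 124 mm above the counter. The point is in its mid-plane, 12 mm below its top edge.
- chest: red steel flammables chest, fixed, 230 (x) x 280 (y) x 105 mm high, walls 5 mm, inner floor at 10 mm. Origin: centre of its underside; x away from the robot at yaw 0, y to the left. The lid is hinged along its left (+y) wall and when open stands up there, leaning a little outwards, up to 0.39 m high. The lever is on its near (-x) side.
- lid (a joint): opening angle of the chest's lid, rad: 0 = shut, 1.75 = held open. It is linked to the lever: lid = 2.19 x lever.
- lever (a joint): chest lever, rad: 0 = up (lid shut), 0.80 = fully down. Sprung: pressing the grip down takes 5 to 7 N, then up to 15 N from 0.4 to 0.6, where the catch comes in; past 0.67 the catch draws it down to 0.80 and holds lever and lid. Lifting the grip with 5 to 8 N frees it; from 0.65 up it rises by itself, pushing with up to 15 N, and snaps up at several rad/s if let go.
- lever_pivot (a point): the lever's pivot, on the chest; its axis runs along the chest's x. From it the arm, 130 mm to the grip's axis, points to the chest's +y, 0.55 rad above level when the lever reads 0 and 0.25 rad below level when it reads 0.80.
- lever_grip (a point): lever's grip: a round black bar 22 mm across, 82 mm long, along the chest's x, sticking out from the arm's end towards the robot. The point is on the bar's axis, halfway along its free part, 42 mm nearer the robot along the chest's x than lever_pivot; about 166 mm above the counter with the lever up, 66 mm with it down. Nothing stands beside it along y.
- oblong_can_center (a point): centre of a flat-sided steel can, 100 (x) x 55 (y) x 80 mm tall, z up, that already stands in the chest near the hinge side and stays there.
- tin1_center (a point): centre (half-way up) of a round bare-metal solvent tin with a paper band, 56 mm across, 66 mm tall, about 0.25 kg, standing; its z axis is the tin's own. Two to four tins are there; the absent ones have no pose.
- tin2_center (a point): centre (half-way up) of a round bare-metal solvent tin with a paper band, 56 mm across, 66 mm tall, about 0.25 kg, standing; its z axis is the tin's own. Two to four tins are there; the absent ones have no pose.
- tin3_center (a point): centre (half-way up) of a round bare-metal solvent tin with a paper band, 56 mm across, 66 mm tall, about 0.25 kg, standing; its z axis is the tin's own. Two to four tins are there; the absent ones have no pose.
- tin4_center (a point): centre (half-way up) of a round bare-metal solvent tin with a paper band, 56 mm across, 66 mm tall, about 0.25 kg, standing; its z axis is the tin's own. Two to four tins are there; the absent ones have no pose.
- plug_box: a low cardboard carton 100 x 70 x 50 mm in the stock case's other compartment; not part of the job. Origin: on its underside.
- bearing_box: a low white carton 75 x 75 x 35 mm in the stock case's other compartment; not part of the job. Origin: on its underside.
- filter_box: a cardboard carton 95 x 95 x 110 mm on the counter behind the stock case; not part of the job. Origin: on its underside.
- oil_bottle: a grey plastic bottle, 72 mm across, 190 mm tall, on the counter behind the stock case; not part of the job. Origin: on its underside.
- tape_roll: a roll of amber tape lying flat, 90 mm across, 48 mm high, on the counter behind the stock case; not part of the job. Origin: on its underside.
- spare_filter: a white spin-on filter, 72 mm across, 78 mm tall, on the counter behind; not part of the job. Origin: on its underside.

How it is judged (in metres and radians):
On the way, in this order (a step that is already met when the one before it is completed fails the run):
1. the lever is down in its catch, let go of, and holds the lid open by itself (value of joint lever above 0.74 rad and value of joint lid above 1.6 rad and contact force between the fingers and lever below 0.3 N), for 0.4 s.
2. every tin stands upright inside the chest while the catch still holds the lid open (x of tin1_center in the frame of chest between -0.105 and 0.105 m and y of tin1_center in the frame of chest between -0.13 and 0.13 m and z of tin1_center in the frame of chest between 0 and 0.052 m and angle between each of tin1_center, tin2_center, tin3_center, tin4_center's own z axis and vertical below 0.2 rad and x of tin2_center in the frame of chest between -0.105 and 0.105 m and y of tin2_center in the frame of chest between -0.13 and 0.13 m and z of tin2_center in the frame of chest between 0 and 0.052 m and x of tin3_center in the frame of chest between -0.105 and 0.105 m and y of tin3_center in the frame of chest between -0.13 and 0.13 m and z of tin3_center in the frame of chest between 0 and 0.052 m and x of tin4_center in the frame of chest between -0.105 and 0.105 m and y of tin4_center in the frame of chest between -0.13 and 0.13 m and z of tin4_center in the frame of chest between 0 and 0.052 m and value of joint lever above 0.74 rad), for 0.3 s.
At the end, for the whole second after the job is handed in: Every tin present stands inside the chest, upright within 0.2 rad, with the oblong can still standing in there; the lever is up (below 0.03 rad) and the lid shut (below 0.06 rad); both case doors are home within 8 mm (x of tin1_center in the frame of chest between -0.105 and 0.105 m and y of tin1_center in the frame of chest between -0.13 and 0.13 m and z of tin1_center in the frame of chest between 0 and 0.052 m and angle between each of tin1_center, tin2_center, tin3_center, tin4_center, oblong_can_center's own z axis and vertical below 0.2 rad and x of tin2_center in the frame of chest between -0.105 and 0.105 m and y of tin2_center in the frame of chest between -0.13 and 0.13 m and z of tin2_center in the frame of chest between 0 and 0.052 m and x of tin3_center in the frame of chest between -0.105 and 0.105 m and y of tin3_center in the frame of chest between -0.13 and 0.13 m and z of tin3_center in the frame of chest between 0 and 0.052 m and x of tin4_center in the frame of chest between -0.105 and 0.105 m and y of tin4_center in the frame of chest between -0.13 and 0.13 m and z of tin4_center in the frame of chest between 0 and 0.052 m and x of oblong_can_center in the frame of chest between -0.105 and 0.105 m and y of oblong_can_center in the frame of chest between -0.13 and 0.13 m and z of oblong_can_center in the frame of chest between 0 and 0.06 m and value of joint lever below 0.03 rad and value of joint lid below 0.06 rad and value of joint each of door_left, door_right below 0.008 m); the robot touches nothing.
It fails at once if the lever or lid snaps back: the lever comes up faster than 1.5 rad/s (20 cm/s at the grip; a slow return takes two seconds or more) (velocity of joint lever below -1.5 rad/s).
It fails at once if a thing that is not part of the job is pushed more than 30 mm from its place or knocked over (distance of any of plug_box, bearing_box, filter_box, oil_bottle, tape_roll, spare_filter from where it was at the start of the episode above 0.03 m).
Of tin1, tin2, tin3, tin4 only 2 to 4 are there at a start; the rules pass over those that are not, and their reading is None.
At some moment in a run one of tin1, tin2, tin3, tin4 may be knocked a few centimetres aside while the robot is not near it.
It also fails if it takes over 210 s, if anything falls off the work surface, if the arm or the gripper's body presses on something with over 40 N, if the wrist force passes 120 N, or if a joint passes its speed limit or range.

ROBOT

A 6-joint arm with a two-finger parallel gripper is mounted at the origin on the work surface. World frame = base frame: x ahead of the robot, y to its left, z up, the work surface at z = 0. Lengths are in mm, angles in rad, forces in N, time in s.
With the tool pointing down it reaches from about 325 to 1000 mm from the base axis. Payload 5.1 kg.
Tool frame: the origin (TCP) lies at the very end of the fingers, on their centre line; the grasp point (between the pads) lies 19 mm behind it; x points along the fingers, y is the direction in which the jaws open and shut, and the axes are right-handed (so a half turn about x gives the same grasp; the last joint's range is limited). The gripper opens to 85 mm and grips with 20 to 120 N. Pads are 22 mm wide; open, the fingers measure 114 mm over their backs; the gripper's body (76 mm by 85 mm) begins 54 mm behind the grasp point. The pads swing forward as they close: fully open they stand 13 mm farther back than shut.
Start: joints at [-1.399, 0.124, 1.65, -0, 1.367, -0.083], TCP at [163.801, -629.01, 208.122] pointing down, gripper open.
Joint ranges: [-2.61, 2.61], [-1.02, 2.33], [0.03, 2.71], [-1.35, 4.49], [0.32, 2.68], [-2.91, 2.91]. Speed limits (rad/s): [2.57, 2.57, 3.14, 3.14, 3.14, 3.14].

INTERFACE

Orientations are given as a unit quaternion [w, x, y, z].
In Python, from station import arm, imaging, nets gives the robot as it stands. The module is installed in compiled form; this text tells all that it offers. Calls block until the motion is done:
- arm.goto(position, orientation): joint-space move of the TCP to a pose.
- arm.servo_line(position, rot=None, feed=150, threshold=None): straight line of the TCP; rot=None keeps the orientation; feed is the mean speed in mm/s. With threshold (N) it stops when the force on the tool has changed by that much, and returns True; else False.
- arm.move_j(angles): joint-space move.
- arm.move_gripper(opening): opening from 0.0 (shut) to 1.0 (fully open); the grip force is fixed at half the most; returns when the fingers have stopped.
- arm.dwell(seconds).
- arm.inverse_kinematics(position, orientation): joint angles nearest the present ones, or None.
- imaging.read_camera(name): name is "side" or "top" or "wrist"; returns (picture, depth): 400x640x3 uint8, blue, green, red; 400x640 float32, mm along the optical axis (not along the pixel's ray), 0 where there is no reading.
- imaging.calibration(name): a dict with "fx", "fy", "cx", "cy" (pixels), "world_to_cam" (4x4, takes a point from world to camera coordinates). Camera axes: x right, y down, z forward; pixel columns grow to the right and rows downward; lengths in mm; the calibration is good to about 2 mm. A picture is of the moment at which its call begins: read the wrist's pose just before it. calibration takes no time and is no camera call; for the wrist camera it gives the pose at the moment of the call.
A pose or a line that the arm cannot do raises arm.Unreachable and nothing moves.
- arm.hand_in(): hands the job in, once; it reports no verdict.
Trained networks look in the newest picture that a camera, given by its name, has taken for a name from the list of things; names that differ only in an ending like _2 or _b are one class to them, and where a whole thing is asked for, a point or a joint stands for the part that bears it (a point fixed in the world has none). Each returns a list of dicts, best first, with "confidence" (0 to 1); they miss things now and then, are a little off and sometimes report something else, mostly with a low value. They report only what shows in the picture. A call takes as long as a camera call.
- nets.cut_out(camera, target): "mask" (400x640 bool, what is visible of it) and "rect" ([left, top, right, bottom] in pixels, round what is visible of it).
Readings, each from a call of its own:
- arm.current_t(): time.
- arm.current_qpos(): joint angles.
- arm.current_joint_vel(): joint speeds.
- arm.current_joint_torque(): joint torques, N m.
- arm.current_tool_pos(): TCP position.
- arm.current_tool_rot(): TCP orientation.
- arm.current_wrist_force(): force on the tool from outside, world axes, zero at the start.
- arm.current_moment(): the same for the moment, N m.
- arm.current_opening(): opening from 0.0 (shut) to 1.0 (fully open).
Only numpy, scipy, OpenCV 4.12 (cv2) and the standard library are available. Lean on these libraries where they do the work, as an engineer would, in place of code of your own. Each camera call takes 0.05 s, during which the arm holds its last target.

## Working session

There is one attempt and no reset: what is moved stays moved. The work goes in short steps, each a Python script; the robot and the scene stay as the last script left them, time stands still between calls to the robot, and variables do not carry over. Pictures are saved under pics/ and viewed, and the job is handed in when it is done.

```bash
mkdir -p pics; ls
python3 - <<'E'
from station import arm, imaging, nets
import cv2, numpy as np
print(arm.current_t(), arm.current_tool_pos(), arm.current_tool_rot(), arm.current_opening())
for c in ["side","top","wrist"]:
    im,d=imaging.read_camera(c); cv2.imwrite(f"pics/{c}0.png",im)
    k=imaging.calibration(c); print(c,k["fx"],k["fy"],k["cx"],k["cy"]); print(np.round(k["world_to_cam"],3))
    for n in ["tin1_center","case","chest","lever_grip","door_left_grip","door_right_grip","oblong_can_center"]:
        print(n,[(round(r["confidence"],2),list(map(int,r["rect"]))) for r in nets.cut_out(c,n)])
E
```

```text
pics
0.0 [ 163.6825108  -628.36877967  206.85089855] [-0.08909713 -0.70134163 -0.09058107  0.7014105 ] 1.0035895742678034
side 513.4036674769843 513.4036674769843 318.4337981103633 203.45004081376197
[[ 9.980000e-01 -6.000000e-02  9.000000e-03 -5.939400e+02]
 [-2.800000e-02 -5.900000e-01 -8.070000e-01  1.076410e+02]
 [ 5.300000e-02  8.050000e-01 -5.900000e-01  1.660604e+03]
 [ 0.000000e+00  0.000000e+00  0.000000e+00  1.000000e+00]]
tin1_center []
case [(0.96, [253, 194, 355, 349]), (0.38, [244, 132, 274, 154])]
chest []
lever_grip [(0.72, [245, 134, 274, 171])]
door_left_grip [(0.62, [261, 194, 336, 250])]
door_right_grip [(0.87, [263, 246, 346, 319])]
oblong_can_center []
top 392.62405721968537 392.62405721968537 317.0950959202528 201.79327315987635
[[ 2.200000e-02 -9.990000e-01 -2.700000e-02 -1.364000e+00]
 [-9.880000e-01 -1.800000e-02 -1.510000e-01  6.162420e+02]
 [ 1.510000e-01  3.000000e-02 -9.880000e-01  1.036524e+03]
 [ 0.000000e+00  0.000000e+00  0.000000e+00  1.000000e+00]]
tin1_center []
case [(0.93, [296, 185, 501, 282]), (0.67, [156, 160, 274, 302]), (0.45, [393, 194, 498, 278])]
chest [(0.91, [156, 161, 273, 304])]
lever_grip [(0.79, [169, 262, 229, 303])]
door_left_grip [(0.73, [300, 192, 395, 281])]
door_right_grip [(0.84, [397, 193, 497, 277]), (0.48, [154, 162, 273, 305])]
oblong_can_center []
wrist 280.75072917977786 280.75072917977786 319.228563543497 198.22157723730493
[[ 2.52000e-01 -9.68000e-01  1.00000e-03 -6.49470e+02]
 [-9.26000e-01 -2.41000e-01  2.90000e-01 -3.80570e+01]
 [-2.81000e-01 -7.40000e-02 -9.57000e-01  3.78529e+02]
 [ 0.00000e+00  0.00000e+00  0.00000e+00  1.00000e+00]]
tin1_center []
case []
chest []
lever_grip []
door_left_grip []
door_right_grip []
oblong_can_center []
```

View pics/top0.png

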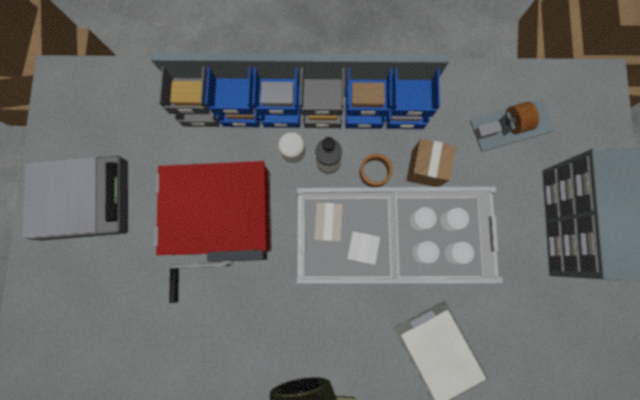

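View pics/side0.png

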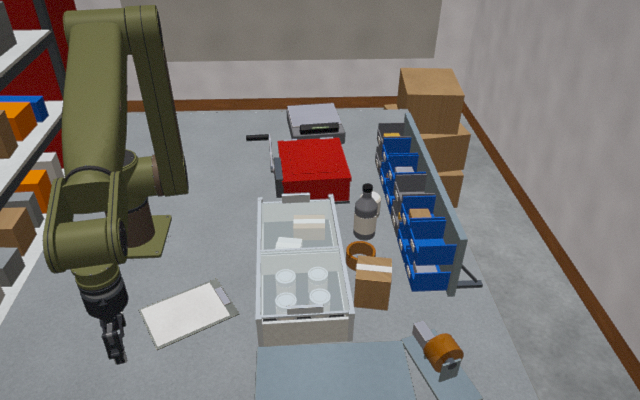

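View pics/wrist0.png

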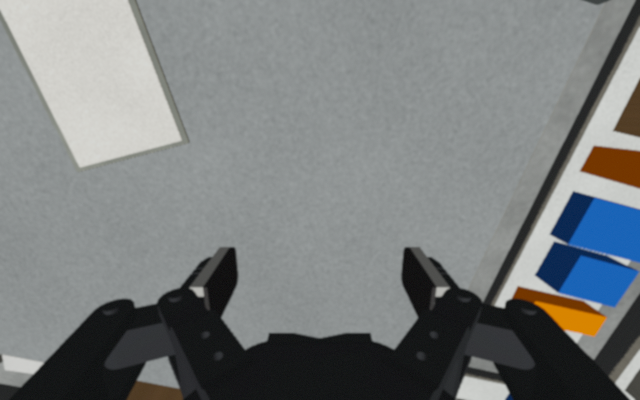

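Top view: four tins in the case's right compartment at about (424,217), (456,217), (427,252) and (460,252). The chest is at (212,208), with its grip at (174,285). Next I'll measure the poses from the depth.

```bash
cat > h.py <<'E'
from station import arm, imaging, nets
import cv2, numpy as np
from scipy.spatial.transform import Rotation as R
def cloud(c, w2c=None):
    k=imaging.calibration(c); im,d=imaging.read_camera(c)
    v,u=np.mgrid[0:400,0:640]
    p=np.stack([(u-k["cx"])/k["fx"]*d,(v-k["cy"])/k["fy"]*d,d,np.ones_like(d)],-1)
    P=(p@np.linalg.inv(k["world_to_cam"]).T)[...,:3]; P[d==0]=np.nan
    return im,d,P
def pix(c,u,v,z):
    "intersection of pixel ray with plane world z"
    k=imaging.calibration(c); T=np.linalg.inv(k["world_to_cam"])
    r=T[:3,:3]@[(u-k["cx"])/k["fx"],(v-k["cy"])/k["fy"],1]; o=T[:3,3]
    return o+r*(z-o[2])/r[2]
def proj(c,p):
    k=imaging.calibration(c); q=k["world_to_cam"]@np.append(p,1)
    return np.array([k["fx"]*q[0]/q[2]+k["cx"],k["fy"]*q[1]/q[2]+k["cy"]])
def quat(yaw, pitch=0):
    """tool pointing down; jaws open along world direction at angle yaw in xy. returns wxyz"""
    x=np.array([0,0,-1.]); y=np.array([np.cos(yaw),np.sin(yaw),0]); z=np.cross(x,y)
    q=R.from_matrix(np.stack([x,y,z],1)).as_quat(); return [q[3],q[0],q[1],q[2]]
E
python3 - <<'E'
from h import *
im,d,P=cloud("top")
np.save("P.npy",P)
print("table z",np.nanmedian(P[300:330,80:250,2]))
for n in ["case","chest","lever_grip","door_right_grip","door_left_grip"]:
    for r in nets.cut_out("top",n)[:1]:
        m=r["mask"]; Q=P[m]; Q=Q[~np.isnan(Q[:,0])]
        print(n,r["confidence"],len(Q),np.round(np.percentile(Q[:,2],[2,10,50,90,98])))
        if n in("case","chest"):
            S=Q[(Q[:,2]>85)&(Q[:,2]<125)]
            print(len(S),cv2.minAreaRect(S[:,:2].astype(np.float32)))
        else: print(np.round(Q.mean(0)),np.round(np.nanmin(Q,0)),np.round(np.nanmax(Q,0)))
for a in [(424,217),(456,217),(427,252),(460,252),(492,234),(302,234),(174,285),(174,270),(174,298),(200,266),(225,263),(212,208)]:
    print(a,np.round(P[a[1]-1:a[1]+2,a[0]-1:a[0]+2].reshape(-1,3).mean(0)))
E
python3 -c "
import cv2
im=cv2.imread('pics/top0.png')
cv2.imwrite('pics/tz1.png',cv2.resize(im[150:310,145:285],None,fx=5,fy=3.7) if 0 else cv2.resize(im[150:310,145:285],None,fx=3.7,fy=3.7,interpolation=2))
cv2.imwrite('pics/tz2.png',cv2.resize(im[175:295,285:510],None,fx=3.5,fy=3.5,interpolation=2))"
```

```text
table z 1.0406236636551967
case 0.83 19071 [ 89.  92.  99. 105. 110.]
18754 ((528.7792358398438, -198.29693603515625), (244.4769287109375, 513.99462890625), 1.3855799436569214)
chest 0.57 11342 [ 39. 108. 111. 116. 174.]
10449 ((571.8386840820312, 288.4774169921875), (272.0806884765625, 291.57220458984375), 3.8619632720947266)
lever_grip 0.85 454 [110. 138. 174. 178. 180.]
[405. 330. 166.] [348. 229.  -1.] [445. 422. 182.]
door_left_grip 0.58 8042 [90. 91. 94. 96. 99.]
[524. -72.  94.] [ 411. -197.   87.] [639.  52. 128.]
(424, 217) [ 573. -268.  101.]
(456, 217) [ 575. -350.  101.]
(427, 252) [ 483. -273.  103.]
(460, 252) [ 485. -357.  102.]
(492, 234) [ 531. -433.  118.]
(302, 234) [522.  46. 115.]
(174, 285) [391. 342. 177.]
(174, 270) [426. 345. 177.]
(174, 298) [361. 340. 177.]
(200, 266) [435. 308.  97.]
(225, 263) [444. 240. 113.]
(212, 208) [585. 282. 113.]
```

View pics/tz1.png

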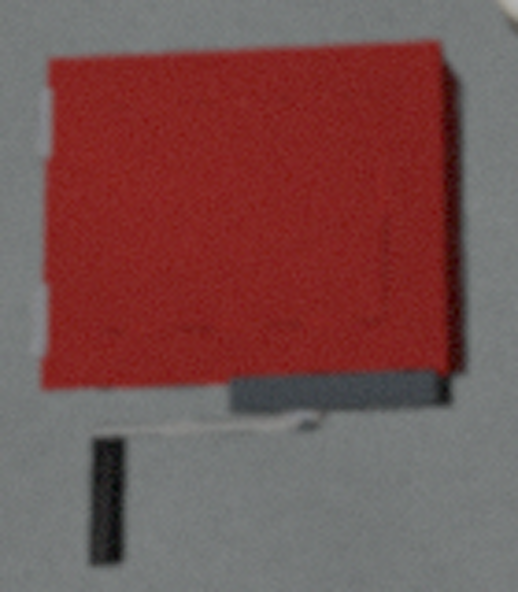

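View pics/tz2.png

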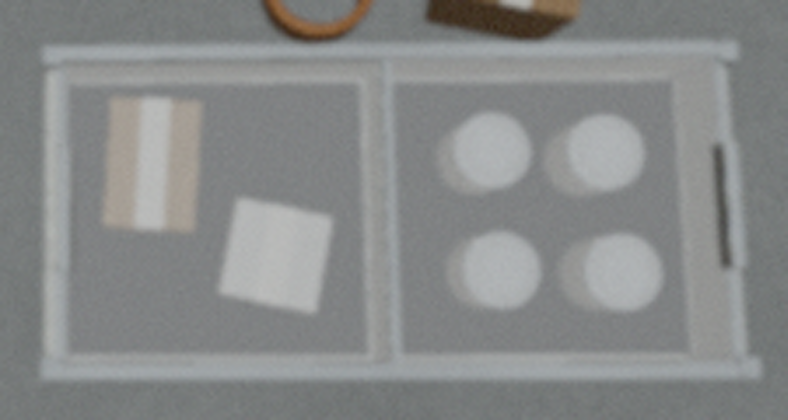

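Run:
```python
from h import *
P=np.load("P.npy"); im=cv2.imread("pics/top0.png").astype(int)
red=(im[...,2]>90)&(im[...,1]<60)&(im[...,0]<60)
Z=P[...,2]
S=P[red&(Z>105)&(Z<122)]; 
print("lid",len(S),np.median(S[:,2]),cv2.minAreaRect(S[:,:2].astype(np.float32)))
# edges of lid by rows/cols robust
q=[]
m=(red&(Z>105)&(Z<122)).astype(np.uint8)
c=max(cv2.findContours(m,0,2)[0],key=cv2.contourArea)
e=np.array([pix("top",*p,111)[:2] for p in c[:,0]]).astype(np.float32)
print(cv2.minAreaRect(e))
# bar
m=(im.sum(-1)<150)&(Z>165)&(Z<190); m[:, :160]=0;m[:,190:]=0;m[:255]=0;m[310:]=0
c=max(cv2.findContours(m.astype(np.uint8),0,2)[0],key=cv2.contourArea)
e=np.array([pix("top",*p,170)[:2] for p in c[:,0]]).astype(np.float32)
print("bar",np.nanmedian(P[m.astype(bool)],0),cv2.minAreaRect(e))
# fins
for (u0,u1) in ((290,312),(485,500)):
    w=np.zeros_like(m);w[195:275,u0:u1]=1
    F=P[w.astype(bool)&(Z>114)&(Z<132)]; print("fin",len(F),np.median(F,0),F.min(0),F.max(0))
k=np.linalg.inv(imaging.calibration("wrist")["world_to_cam"])
print("wrist cam pos",k[:3,3],"tcp",arm.current_tool_pos()); print(R.from_quat(np.roll(arm.current_tool_rot(),-1)).as_matrix().round(2))
for n,u,v,z in [("bottle",328,143,190),("tape",376,170,48),("filterbox",434,158,110),("spare",291,144,78)]: print(n,pix("top",u,v,z).round())
```

```text
lid 9381 111.35594527709827 ((587.3794555664062, 286.6924743652344), (235.3871307373047, 284.0127868652344), 3.4685137271881104)
((586.9581298828125, 285.7521057128906), (234.47000122070312, 282.3644104003906), 3.519183874130249)
bar [390.4477727  342.66535965 176.03421316] ((390.5007019042969, 345.80352783203125), (75.64488983154297, 16.91998291015625), 4.3794145584106445)
fin 143 [521.36607004  41.15163542 124.65707572] [478.58219525  36.22918761 118.57475739] [567.06132502  46.21648486 128.09135377]
fin 203 [ 533.49178781 -435.81576048  123.43325715] [ 491.20699961 -443.37097627  114.00584353] [ 578.78626794 -430.43420035  129.3871451 ]
wrist cam pos [ 234.59058692 -609.80857918  373.6594994 ] tcp [ 163.81114588 -629.01207361  208.13237034]
[[ 0.    0.25 -0.97]
 [ 0.   -0.97 -0.25]
 [-1.   -0.   -0.  ]]
bottle [740. -17. 190.]
tape [ 708. -151.   48.]
filterbox [ 728. -295.  110.]
spare [771.  85.  78.]
```

```bash
cat >> h.py <<'E'
CH=np.array([587.,286.,0]); CY=0.061
Cx=np.array([np.cos(CY),np.sin(CY),0]); Cyy=np.array([-np.sin(CY),np.cos(CY),0])
def ch(x,y,z): return CH+Cx*x+Cyy*y+np.array([0,0,z])
G0=np.array([390.5,344.,166.])-8*Cx
PIV=G0-Cyy*130*np.cos(.55)-np.array([0,0,130*np.sin(.55)])
def lever_pose(a,back=0):
    g=PIV+130*(np.cos(.55-a)*Cyy+np.sin(.55-a)*np.array([0,0,1]))
    M=R.from_rotvec(Cx*(0.4-a))
    q0=R.from_quat(np.roll(quat(np.pi/2+CY),-1)); r=M*q0
    d=r.apply([1,0,0]); q=np.roll(r.as_quat(),1)
    return (g+(19-back)*d).tolist(), q.tolist()
E
python3 - <<'E'
from h import *
for a in [0,.2,.4,.6,.8]:
    for b in (0,90):
        p,q=lever_pose(a,b); j=arm.inverse_kinematics(p,q); print(a,b,np.round(p),None if j is None else np.round(j,2))
E
```

```text
0 0 [382. 351. 148.] [ 0.42 -0.26  2.16  0.41  1.13 -1.36]
0 90 [384. 316. 231.] [ 0.35 -0.37  2.1   0.4   1.31 -1.37]
0.2 0 [382. 359. 124.] [ 0.55 -0.17  2.09  0.2   1.13 -1.16]
0.2 90 [383. 341. 212.] [ 0.52 -0.27  2.02  0.19  1.3  -1.16]
0.4 0 [381. 361.  98.] [ 0.66 -0.06  2.03 -0.    1.17 -0.98]
0.4 90 [381. 361. 188.] [ 0.66 -0.14  1.95 -0.    1.34 -0.98]
0.6 0 [382. 359.  73.] [ 0.74  0.07  1.96 -0.16  1.24 -0.83]
0.6 90 [380. 377. 161.] [ 0.76  0.    1.87 -0.15  1.4  -0.83]
0.8 0 [382. 351.  48.] [ 0.81  0.19  1.9  -0.3   1.34 -0.71]
0.8 90 [380. 386. 131.] [ 0.85  0.15  1.79 -0.28  1.49 -0.72]
```

```bash
python3 - <<'E'
from h import *
p=arm.current_tool_pos(); arm.servo_line([p[0],p[1],300])
p,q=lever_pose(0,110); arm.goto(p,q)
arm.move_gripper(0.65)
p,q=lever_pose(0,60); print("appr",arm.servo_line(p,q,feed=100,threshold=10))
print(arm.current_t(),arm.current_wrist_force().round(1) if hasattr(arm.current_wrist_force(),'round') else arm.current_wrist_force())
for c in ("top","side","wrist"):
    im,d=imaging.read_camera(c); cv2.imwrite(f"pics/{c}1.png",im)
print("grip at top px",proj("top",G0),"wrist",proj("wrist",G0))
E
python3 -c "
import cv2,numpy as np
a=cv2.imread('pics/top1.png')[150:350,100:300];b=cv2.imread('pics/wrist1.png')
cv2.imwrite('pics/c1.png',np.hstack([cv2.resize(a,(400,400)),cv2.resize(b,(400,250)).copy() if 0 else b[:, 120:520]]))"
```

```text
appr False
6.6333 [-0.  -0.2  0.1]
grip at top px [174.82625537 288.22668071] wrist [318.23916632 211.90157259]
```

View pics/c1.png

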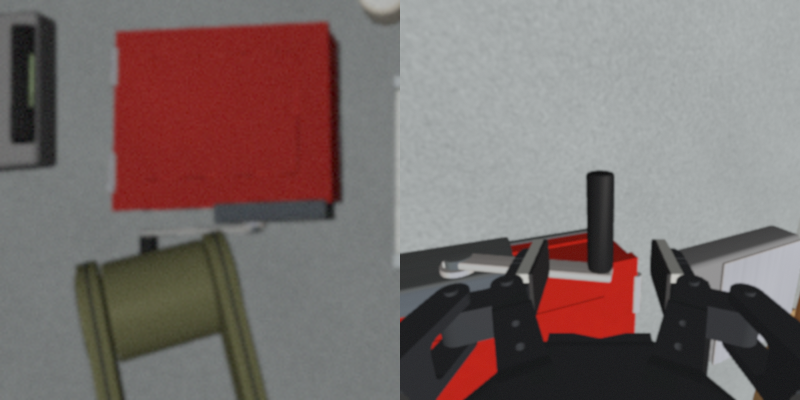

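The bar shows centred between the open fingers at wrist pixel (320,220), so I'll grip it and press it down.

Run:
```python
from h import *
p,q=lever_pose(0,0); print("hit",arm.servo_line(p,q,feed=80,threshold=12))
print(arm.current_wrist_force())
arm.move_gripper(0.0); print("op",arm.current_opening(),arm.current_wrist_force())
for a in np.arange(.1,.81,.1):
    p,q=lever_pose(a); arm.servo_line(p,q,feed=60); print(round(a,1),np.round(arm.current_wrist_force(),1),np.round(arm.current_tool_pos()-p,1))
print(arm.current_t())
for c in ("top","side","wrist"):
    im,d=imaging.read_camera(c); cv2.imwrite(f"pics/{c}2.png",im)
```

```text
hit False
[-1.28208341  0.18452191 -0.00628368]
op 0.16568323594639217 [-0.82487839  1.83982941  3.15991273]
0.1 [-0.3  1.4  5.6] [0.3 0.8 1. ]
0.2 [-1.7  2.2  7.1] [0.3 0.9 1. ]
0.3 [-2.4  4.7  6.5] [0.3 1.  0.9]
0.4 [-3.3  3.8  6.3] [0.3 1.1 1.4]
0.5 [-2.2  6.   3.3] [0.3 1.3 1.3]
0.6 [ 0.1  0.3 -0.1] [-0.1 -0.5 -0.4]
0.7 [ 0.8  0.5 -0.1] [-0.6 -1.  -1.1]
0.8 [-8.2 -3.2 26.8] [1.8 0.8 6.9]
11.0917
```

View pics/side2.png

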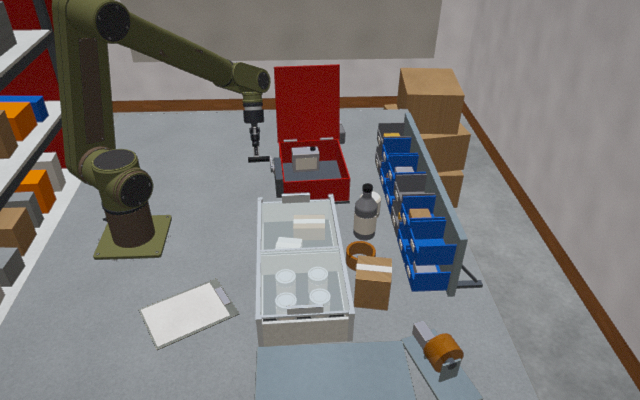

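View pics/wrist2.png

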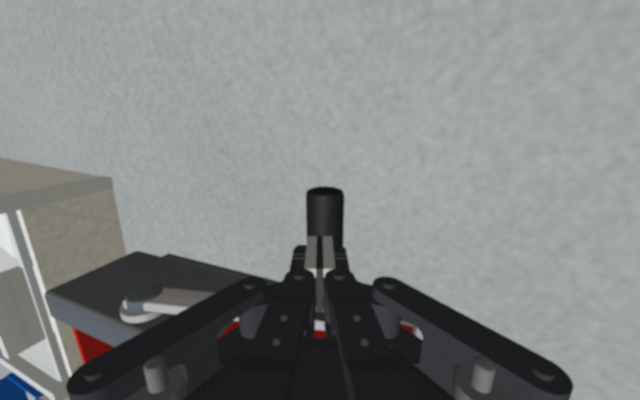

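Run:
```python
from h import *
print(arm.current_opening(),arm.current_wrist_force(),arm.current_tool_pos(),lever_pose(.8)[0])
im,d,P=cloud("side")
np.save("Ps.npy",P)
redm=(im[...,2]>90)&(im[...,1]<60)&(im[...,0]<60)
for v in range(66,165,8):
    r=[u for u in range(275,345,5) if redm[v,u] and not np.isnan(P[v,u,0])]
    if r: print(v, np.round(np.median(P[v,r],0)))
print("grip end", [np.round(P[v,u]) for v,u in ((158,252),(159,265),(157,258))])
cv2.imwrite("pics/z3.png",cv2.resize(im[90:200,220:360],None,fx=5,fy=5,interpolation=2))
im,d,P=cloud("wrist"); cv2.imwrite("pics/z3w.png",cv2.resize(im[150:350,200:440],None,fx=3,fy=3,interpolation=2))
for u,v in ((325,195),(325,205),(325,220),(325,230),(320,260)): print(u,v,P[v,u].round())
```

```text
-0.001120797198750136 [-7.48805959 -2.93419261 26.61199861] [383.77985608 352.06057654  55.33398314] [382.04355162850095, 351.22940107997226, 48.38798664987151]
66 [599. 474. 380.]
74 [571. 473. 351.]
82 [571. 463. 323.]
90 [580. 458. 294.]
98 [570. 454. 265.]
106 [579. 448. 236.]
114 [579. 446. 204.]
122 [578. 434. 177.]
130 [578. 435. 143.]
138 [549. 426. 113.]
146 [568. 420.  80.]
154 [636. 421.  44.]
162 [508. 419.  12.]
grip end [array([366., 361.,  69.]), array([415., 353.,  68.]), array([388., 363.,  71.])]
325 195 [350. 362.  74.]
325 205 [355. 363.  75.]
325 220 [364. 363.  75.]
325 230 [370. 364.  75.]
320 260 [371. 373. 103.]
```

View pics/z3.png

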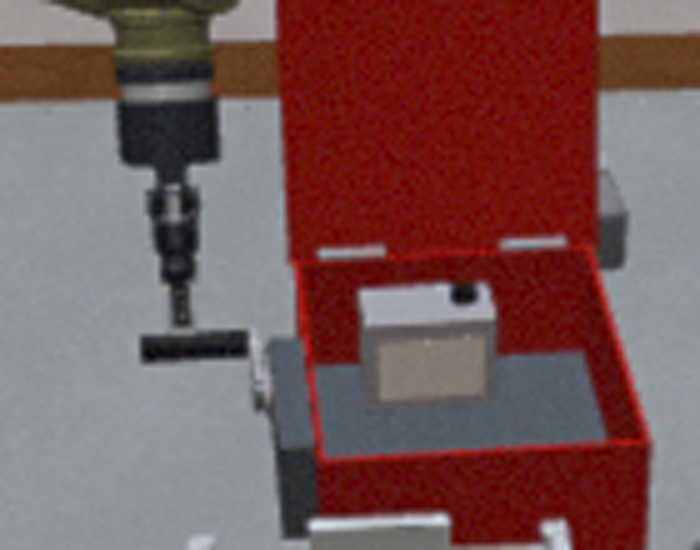

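View pics/z3w.png

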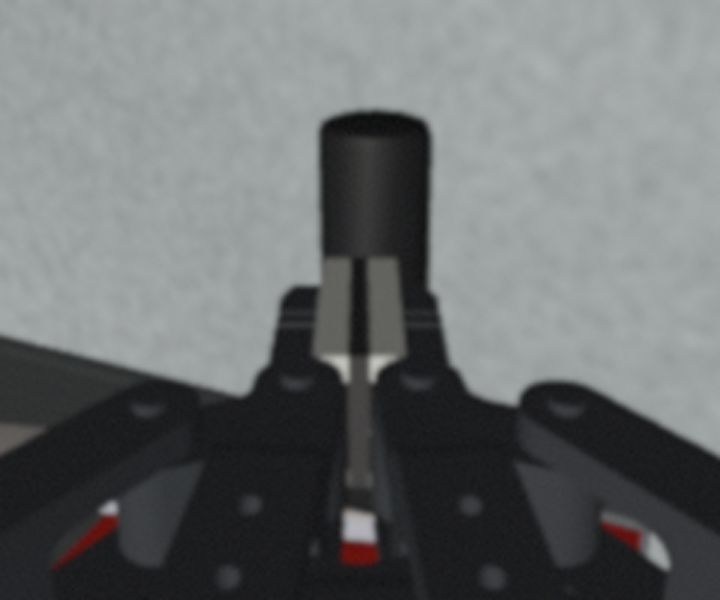

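Side view: the lid stands fully open (top edge at z≈380 and leaning out about 0.18 rad, which matches 1.75). The oblong can is in the chest at zoom pixel (430,340). The pads gripped the bar too high and slid off over its top. The lever is in its catch and the closed fingertips only rest on it. I'll back off gently.

Run:
```python
from h import *
p=np.array(arm.current_tool_pos()); q=arm.current_tool_rot()
d=R.from_quat(np.roll(q,-1)).apply([1,0,0])
arm.servo_line((p-d*15).tolist(),feed=20); print(arm.current_wrist_force())
arm.servo_line((p-d*120).tolist(),feed=120)
arm.dwell(0.6)
p=np.array(arm.current_tool_pos()); arm.servo_line([p[0]-30,p[1]-60,320],quat(np.pi/2),feed=200)
im,d,P=cloud("side"); cv2.imwrite("pics/s4.png",im); print("bar",[P[v,u].round() for v,u in ((158,252),(159,265),(157,258))])
p=[330,-200,350]
arm.goto(p,quat(0)); print(arm.current_t(),np.round(arm.current_qpos(),2))
im,d,P=cloud("top"); cv2.imwrite("pics/t4.png",im); np.save("P4.npy",P)
for n in ("oblong_can_center","tin1_center","chest","lever_grip"):
    for r in nets.cut_out("top",n):
        Q=P[r["mask"]]; print(n,round(r["confidence"],2),r["rect"],np.nanmedian(Q,0).round())
```

```text
[-0.457028    0.07398803 -0.30061233]
bar [array([367., 349.,  76.]), array([415., 349.,  70.]), array([389., 357.,  74.])]
17.2 [-0.68 -0.54  1.98  0.    1.7  -0.68]
oblong_can_center 0.88 [173.6, 195.1, 202.9, 239.2] [563. 364.  89.]
chest 0.71 [68.2, 131.3, 272.8, 299.3] [582. 427. 119.]
lever_grip 0.75 [179.0, 265.9, 231.5, 299.8] [413. 353.  77.]
```

View pics/t4.png

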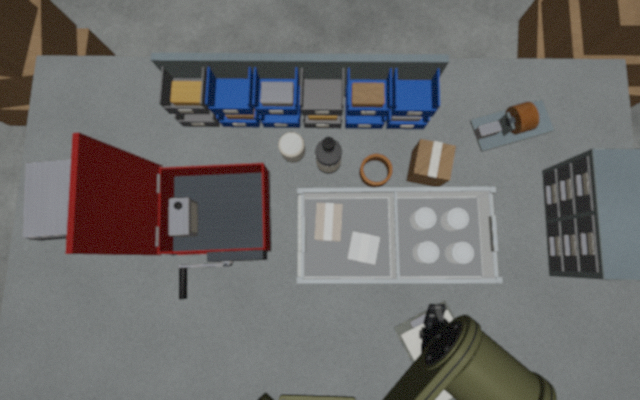

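View pics/s4.png

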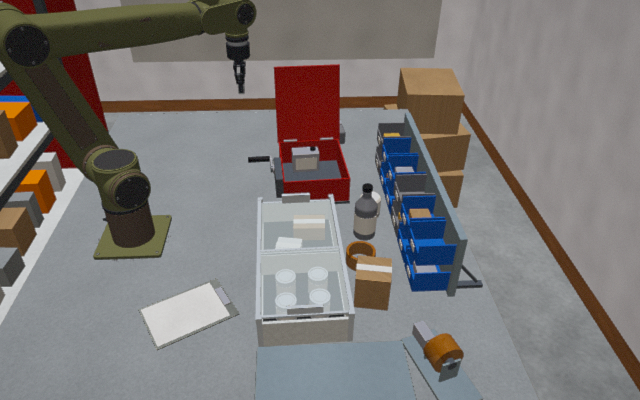

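Top view: the chest is open and the lever is down with its grip at (183,282). The can's top is centred near (179,217), and the tins haven't moved. Now I'll slide the right door open.

```bash
cat >> h.py <<'E'
KY=0.022; Kx=np.array([np.cos(KY),np.sin(KY),0]); Ky=np.array([-np.sin(KY),np.cos(KY),0])
FR=np.array([533.,-436.,0])
QK=quat(KY)
def see_tins(tag):
    im,d,P=cloud("top"); cv2.imwrite(f"pics/{tag}.png",im)
    out=[]
    for r in nets.cut_out("top","tin1_center"):
        Q=P[r["mask"]]; out.append((round(r["confidence"],2),np.round(r["rect"]).tolist(),np.nanmedian(Q,0).round()))
    # top discs
    return im,P,out
E
python3 - <<'E'
from h import *
print("can top",pix("top",179,217,90))
a=FR-Ky*32
arm.goto([a[0],a[1],220],QK); arm.move_gripper(0.0)
arm.servo_line([a[0],a[1],111],feed=120,threshold=8)
b=FR+Ky*(225-16+6)
print(arm.servo_line([b[0],b[1],111],feed=80,threshold=9)); t=np.array(arm.current_tool_pos()); print(t,(t-a)@Ky, arm.current_wrist_force())
t=t-Ky*15; arm.servo_line(t.tolist(),feed=60); t[2]=300; arm.servo_line(t.tolist()); arm.servo_line([350,-250,330])
im,P,o=see_tins("t5"); print(arm.current_t()); print(*o,sep="\n")
cv2.imwrite("pics/t5z.png",cv2.resize(im[175:295,285:510],None,fx=3.5,fy=3.5,interpolation=2))
E
```

```text
can top [562.14396362 375.83854375  90.        ]
False
[ 528.26126409 -221.24032288  110.99642866] 246.8119511562548 [ 0.16412054  1.04127618 -0.2546412 ]
26.575
(0.24, [397.0, 191.0, 501.0, 280.0], array([ 529., -321.,  102.]))
```

View pics/t5z.png

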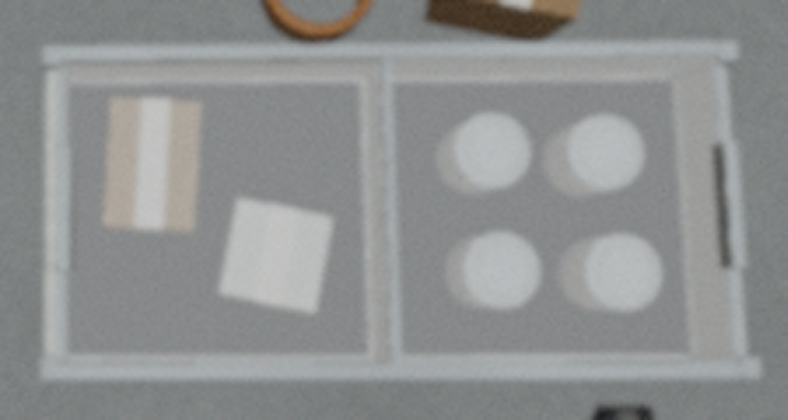

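The door didn't move. I suspect the descent stopped early and the line then passed over the fin, so I'll repeat it with checks.

Run:
```python
from h import *
a=FR-Ky*34
arm.servo_line([a[0],a[1],220],feed=250)
print(arm.current_wrist_force())
print(arm.servo_line([a[0],a[1],112],feed=60,threshold=12)); print(arm.current_tool_pos(),arm.current_wrist_force(),arm.current_opening())
im,d,P=cloud("side"); cv2.imwrite("pics/s6.png",cv2.resize(im[230:360,230:370],None,fx=4.5,fy=4.5,interpolation=2))
im,d,P=cloud("wrist"); cv2.imwrite("pics/w6.png",im)
```

```text
[0.53595963 0.40515938 0.94609016]
False
[ 533.93207275 -470.19401704  112.51558127] [ 1.01550701  0.63953888 -0.23379474] -9.91487341579879e-05
```

View pics/s6.png

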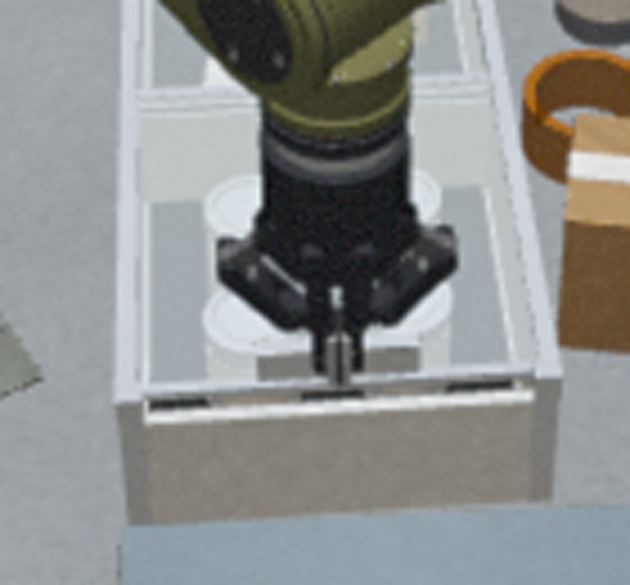

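View pics/w6.png

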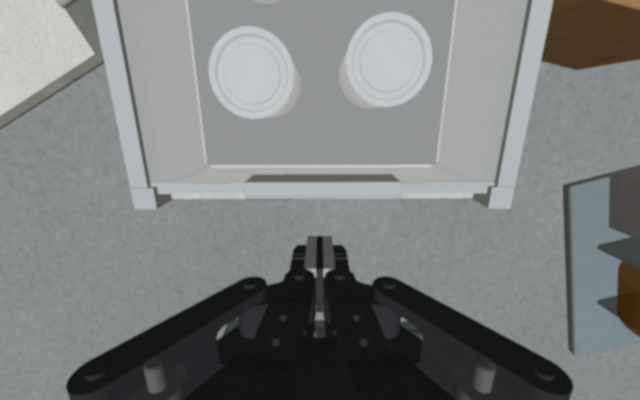

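The closed tips are just outside the fin (wrist pixel (320,185)), so now I'll push.

Run:
```python
from h import *
b=FR+Ky*(225-16+4)
hit=arm.servo_line([b[0],b[1],111],feed=70,threshold=15); t=np.array(arm.current_tool_pos()); print(hit,t,(t-FR)@Ky, arm.current_wrist_force())
t=t-Ky*15; arm.servo_line(t.tolist(),feed=60); t[2]=300; arm.servo_line(t.tolist()); arm.servo_line([350,-250,330])
im,P,o=see_tins("t7"); print(arm.current_t()); print(*o,sep="\n"); np.save("P7.npy",P)
cv2.imwrite("pics/t7z.png",cv2.resize(im[175:295,285:510],None,fx=3.5,fy=3.5,interpolation=2))
```

```text
False [ 528.29923363 -223.16548271  110.98238105] 212.886421931333 [ 0.24551608 -0.34127213 -0.72579387]
36.9417
(0.31, [178.0, 262.0, 233.0, 300.0], array([413., 353.,  77.]))
```

View pics/t7z.png

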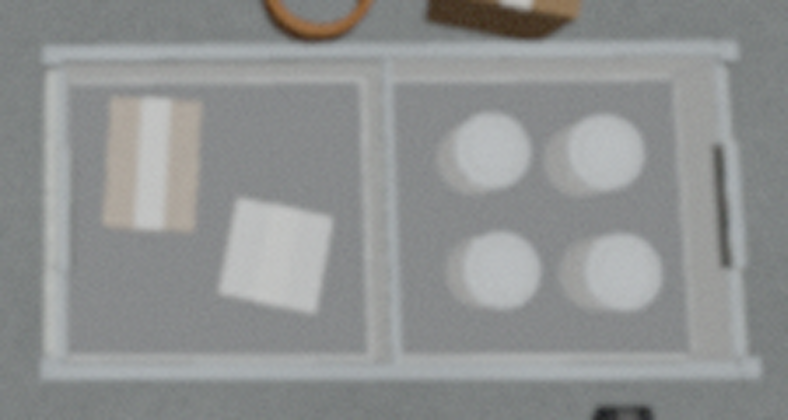

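The door still hasn't moved, so the true tips may sit higher than the reported TCP. I'll measure that in the wrist camera.

Run:
```python
from h import *
tp=np.array(arm.current_tool_pos()); im,d,P=cloud("wrist")
for k in (0,10,20,30,40): print(k,proj("wrist",tp+[0,0,k]).round(),)
print(tp)
for v in range(220,300,6): print(v,[ (int(u),P[v,u].round(0).tolist(), im[v,u].tolist()) for u in (312,328)])
cv2.imwrite("pics/w8.png",im)
```

```text
0 [320. 234.]
10 [321. 241.]
20 [321. 249.]
30 [321. 257.]
40 [321. 267.]
[ 350.37737822 -249.88404305  329.5650892 ]
220 [(312, [338.0, -369.0, -0.0], [140, 140, 135]), (328, [369.0, -368.0, -1.0], [139, 139, 134])]
226 [(312, [338.0, -381.0, -1.0], [139, 139, 134]), (328, [369.0, -380.0, 1.0], [141, 141, 136])]
232 [(312, [339.0, -393.0, 1.0], [139, 139, 134]), (328, [369.0, -392.0, 1.0], [139, 139, 134])]
238 [(312, [346.0, -239.0, 359.0], [77, 78, 79]), (328, [354.0, -238.0, 360.0], [76, 79, 79])]
244 [(312, [346.0, -239.0, 366.0], [77, 79, 79]), (328, [354.0, -238.0, 367.0], [76, 79, 78])]
250 [(312, [346.0, -239.0, 372.0], [76, 78, 80]), (328, [354.0, -238.0, 374.0], [77, 79, 80])]
256 [(312, [346.0, -239.0, 379.0], [78, 80, 81]), (328, [353.0, -239.0, 379.0], [76, 79, 78])]
262 [(312, [346.0, -239.0, 384.0], [77, 79, 80]), (328, [353.0, -239.0, 384.0], [77, 79, 79])]
268 [(312, [346.0, -238.0, 390.0], [123, 126, 126]), (328, [353.0, -238.0, 390.0], [118, 123, 123])]
274 [(312, [346.0, -237.0, 397.0], [49, 50, 49]), (328, [353.0, -238.0, 395.0], [22, 22, 21])]
280 [(312, [347.0, -237.0, 401.0], [24, 24, 21]), (328, [353.0, -238.0, 399.0], [20, 18, 16])]
286 [(312, [347.0, -238.0, 404.0], [20, 17, 17]), (328, [353.0, -238.0, 404.0], [22, 21, 20])]
292 [(312, [347.0, -239.0, 406.0], [19, 18, 19]), (328, [353.0, -238.0, 407.0], [25, 21, 23])]
298 [(312, [347.0, -241.0, 406.0], [27, 26, 26]), (328, [353.0, -238.0, 410.0], [25, 23, 24])]
```

View pics/w8.png

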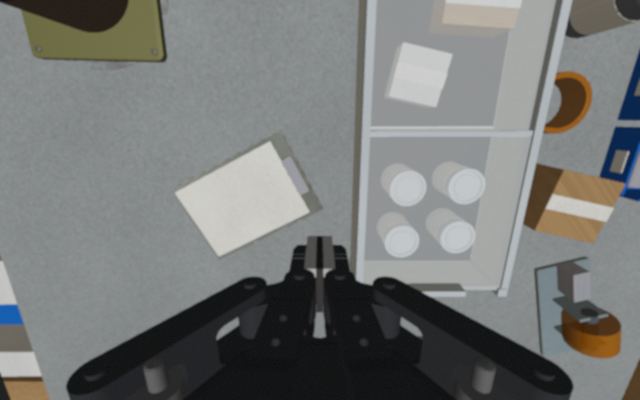

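In the wrist camera the shut fingertips are at z≈357 while the reported TCP is 330, so they are about 27 mm short of it. That explains the high lever grip and the missed fin. I'll confirm it with a touch on the bare counter and see how it varies with the opening.

Run:
```python
from h import *
arm.servo_line([335,60,200],feed=300); 
def tips():
    tp=np.array(arm.current_tool_pos()); im,d,P=cloud("wrist")
    m=(P[...,2]<tp[2]+60)&(P[...,2]>tp[2]-30)
    rows=[]
    Q=P[m]
    L=Q[Q[:,0]<tp[0]];Rr=Q[Q[:,0]>tp[0]]
    return tp[2], [ (np.sort(A[:,2])[:30].mean().round(1) if len(A)>30 else None) for A in (L,Rr)]
for o in (1.0,.75,.66,.25,0.0):
    arm.move_gripper(o); print(o,arm.current_opening(),tips())
arm.dwell(.2); f0=np.array(arm.current_wrist_force())
print(arm.servo_line([335,60,-35],feed=40,threshold=6), arm.current_tool_pos(),arm.current_wrist_force()-f0)
arm.servo_line([335,60,150],feed=250); print(arm.current_t())
```

```text
1.0 0.9997198222172331 (np.float64(199.99536625780198), [np.float64(236.8), np.float64(237.0)])
0.75 0.7489500550302619 (np.float64(199.99927068540208), [np.float64(230.1), np.float64(230.1)])
0.66 0.6587534863626847 (np.float64(199.99704620616856), [np.float64(228.7), np.float64(228.8)])
0.25 0.252779387889767 (np.float64(199.99910612373088), [np.float64(226.4), np.float64(226.3)])
0.0 0.0022600976341095092 (np.float64(200.0268642933611), [np.float64(228.1), np.float64(228.4)])
True [335.04982359  59.99344006 -23.16902916] [-1.37541746 -1.38451558  3.93529253]
46.575
```

Confirmed: contact with the counter came at a reported z of −23, so the tips are about 24 mm short along the tool axis. I'll correct for that from here on.

```bash
cat >> h.py <<'E'
OFF=24.0
def down(p,tipz): return [float(p[0]),float(p[1]),tipz-OFF]
E
python3 - <<'E'
from h import *
arm.servo_line([350,-250,300],feed=350)
a=FR-Ky*34
arm.goto(down(a,220),QK)
print(arm.servo_line(down(a,112),feed=80,threshold=15),arm.current_tool_pos())
b=FR+Ky*(225-16+6)
hit=arm.servo_line(down(b,112),feed=80,threshold=12); t=np.array(arm.current_tool_pos()); print(hit,t,(t-FR)@Ky, arm.current_wrist_force())
t=t-Ky*12; arm.servo_line(t.tolist(),feed=60); t[2]=250; arm.servo_line(t.tolist(),feed=250); arm.servo_line([350,-250,330],feed=250)
im,P,o=see_tins("t9"); print(arm.current_t()); print(*o,sep="\n"); np.save("P9.npy",P)
cv2.imwrite("pics/t9z.png",cv2.resize(im[175:295,285:510],None,fx=3.5,fy=3.5,interpolation=2))
E
```

```text
False [ 534.13602971 -470.3757632    88.90834252]
True [ 528.37030307 -229.59079395   87.8521269 ] 206.4611021535063 [ 0.1529857  -1.81658211  0.65342194]
55.2917
(0.86, [408.0, 206.0, 436.0, 233.0], array([ 573., -272.,   76.]))
(0.59, [300.0, 194.0, 308.0, 282.0], array([516.,  41.,  94.]))
```

View pics/t9z.png

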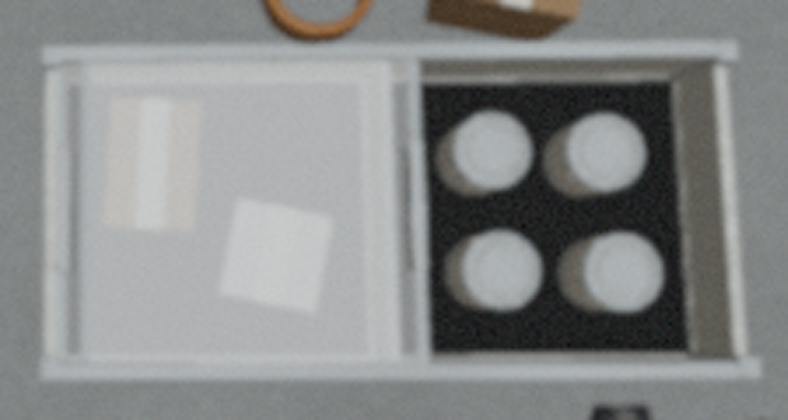

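The door is fully open and the four tins stand on the dark floor at zoom pixels (493,150), (605,152), (500,270) and (622,272). Next I'll locate their tops, refine the chest frame and move the first tin.

```bash
cat >> h.py <<'E'
def tins(P):
    "centres of tin tops in the right compartment, from depth"
    Z=P[...,2]; rel=P-np.array([529,-198,0]); X=rel@Kx; Y=rel@Ky
    m=(Z>66)&(Z<88)&(abs(X)<105)&(Y<-22)&(Y>-243)
    m=cv2.morphologyEx(m.astype(np.uint8),cv2.MORPH_OPEN,np.ones((3,3),np.uint8))
    n,lab,st,_=cv2.connectedComponentsWithStats(m); out=[]
    for i in range(1,n):
        if st[i,4]<150: continue
        Q=P[lab==i]; (c,r)=cv2.minEnclosingCircle(Q[:,:2].astype(np.float32))
        out.append((Q.mean(0).round(1),np.round(c,1),round(r,1),int(st[i,4])))
    return out
E
python3 - <<'E'
from h import *
P=np.load("P9.npy"); im=cv2.imread("pics/t9.png").astype(int)
print(*tins(P),sep="\n")
red=(im[...,2]>60)&(im[...,1]<60)&(im[...,0]<60)
m=red&(P[...,2]>97)&(P[...,2]<112)&(P[...,1]<424)&(P[...,0]>440)
S=P[m]; print(len(S),cv2.minAreaRect(S[:,:2].astype(np.float32)))
fl=(P[...,2]<20)&(P[...,1]<424)&(P[...,1]>155)&(P[...,0]>480)&(P[...,0]<690)
fl=cv2.morphologyEx(fl.astype(np.uint8),cv2.MORPH_OPEN,np.ones((5,5)));S=P[fl>0];print("floor",cv2.minAreaRect(S[:,:2].astype(np.float32)))
r=(P[...,2]>82)&(P[...,2]<98)&(P[...,1]<410)&(P[...,1]>300)&(P[...,0]>480)&(P[...,0]<690)
S=P[cv2.morphologyEx(r.astype(np.uint8),cv2.MORPH_OPEN,np.ones((3,3)))>0];print("can",cv2.minAreaRect(S[:,:2].astype(np.float32)))
E
```

```text
(array([ 574.8, -276.5,   77.1]), array([ 575.1, -277.2]), 28.1, 354)
(array([ 575.1, -361.5,   76.9]), array([ 575.5, -362.2]), 28.0, 373)
(array([ 485.7, -282. ,   77.1]), array([ 485.6, -282.8]), 28.1, 378)
(array([ 485.9, -371.2,   77. ]), array([ 486. , -371.3]), 28.4, 379)
648 ((655.8760986328125, -81.9481201171875), (260.8450622558594, 1057.400390625), 10.24759578704834)
floor ((586.8947143554688, 292.6246032714844), (209.77076721191406, 257.0360107421875), 2.0106358528137207)
can ((565.7630004882812, 376.3157958984375), (100.28865814208984, 54.870147705078125), 4.738051891326904)
```

```bash
cat >> h.py <<'E'
QC=quat(CY)
def pick(c):
    arm.servo_line(down(c,200),QK,feed=300)
    arm.move_gripper(0.85)
    arm.servo_line(down(c,100),feed=200)
    if arm.servo_line(down(c,44),feed=80,threshold=15): print("PICK CONTACT",arm.current_tool_pos(),arm.current_wrist_force()); return False
    arm.move_gripper(0.0); print("opening",round(arm.current_opening(),3))
    arm.servo_line(down(c,215),feed=150); print("lifted",round(arm.current_opening(),3),np.round(arm.current_wrist_force(),1)); return True
def place(x,y):
    s=ch(x,y,0)
    arm.servo_line(down(s,215),QC,feed=300)
    arm.servo_line(down(s,100),feed=150)
    h=arm.servo_line(down(s,41),feed=50,threshold=8); print("place",h,np.round(arm.current_tool_pos(),1),np.round(arm.current_wrist_force(),1))
    arm.move_gripper(0.8)
    arm.servo_line(down(s,100),feed=80); arm.servo_line(down(s,215),feed=250)
E
python3 - <<'E'
from h import *
c=[485.7,-282.4]
arm.servo_line(down(c,280),QK,feed=250)
if pick(c):
    im,d,P=cloud("wrist"); cv2.imwrite("pics/w10.png",im)
    im,P,o=see_tins("t10"); print(*tins(P),sep="\n")
    print(arm.current_t())
E
```

```text
PICK CONTACT [ 485.98251626 -282.15362131   23.99732039] [ 1.64073247 -0.31709671  1.27750369]
```

Run:
```python
from h import *
im,d,P=cloud("wrist"); cv2.imwrite("pics/w10.png",im)
print(arm.current_t(),arm.current_tool_pos(),arm.current_wrist_force())
```

```text
58.5 [ 485.9460754  -282.14157373   24.060959  ] [ 2.44197838 -0.22159851  1.38807111]
```

View pics/w10.png

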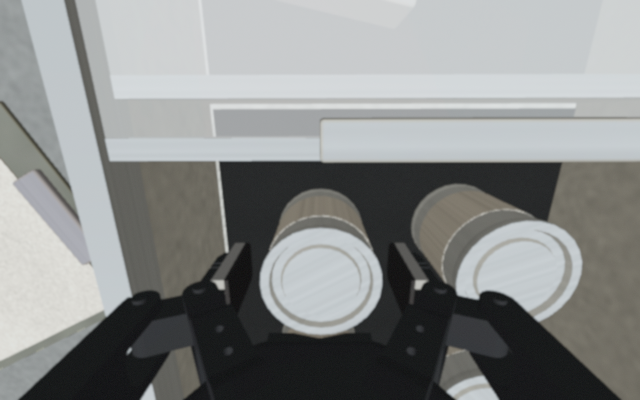

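The tin is centred between the pads at (320,280). The left knuckle is close to the case's near rail, so this depth is enough. I'll grip here and use a smaller opening for the other tins.

```bash
sed -i 's/move_gripper(0.85)/move_gripper(0.78)/; s/down(c,44),feed=80,threshold=15/down(c,50),feed=80,threshold=15/' h.py
python3 - <<'E'
from h import *
arm.move_gripper(0.0); print("opening",round(arm.current_opening(),3),arm.current_wrist_force())
c=[485.7,-282.4]
arm.servo_line(down(c,60),feed=60); arm.servo_line(down(c,215),feed=150); print("lifted",round(arm.current_opening(),3),np.round(arm.current_wrist_force(),1))
im,d,P=cloud("wrist"); cv2.imwrite("pics/w11.png",im)
im,P,o=see_tins("t11"); print(*tins(P),sep="\n")
print(arm.current_t())
E
```

```text
opening 0.64 [ 0.58285371 -0.88706034  1.09390293]
lifted 0.636 [-0.3 -0.1 -2.3]
(array([ 575.2, -277.4,   77.1]), array([ 575.8, -277.1]), 28.5, 359)
60.4667
```

View pics/w11.png

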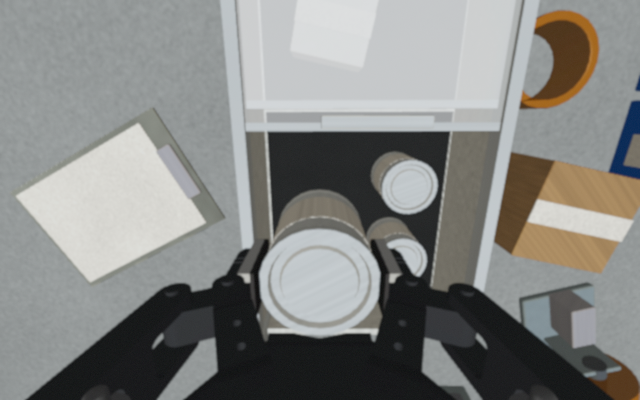

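Tin 1 is held firmly (opening 0.64, 2.3 N of weight). I'll place it.

```bash
sed -i 's/down(s,41),feed=50,threshold=8/down(s,45),feed=40,threshold=10/' h.py
python3 - <<'E'
from h import *
place(-54,-12)
arm.servo_line([430,30,230],QK,feed=350)
im,P,o=see_tins("t12"); print(*tins(P),sep="\n"); print(arm.current_t())
cv2.imwrite("pics/t12z.png",cv2.resize(im[130:310,60:510],(800,320),interpolation=2))
E
```

```text
place True [534.3 270.6  42.5] [ 6.2  0.9 -1.8]
(array([ 575.7, -277.8,   77.2]), array([ 575.4, -277.6]), 28.2, 350)
(array([ 574.8, -361.4,   76.7]), array([ 575.3, -362.4]), 28.4, 371)
(array([ 485.8, -371.2,   77. ]), array([ 485.7, -371.6]), 28.1, 380)
66.7167
```

View pics/t12z.png

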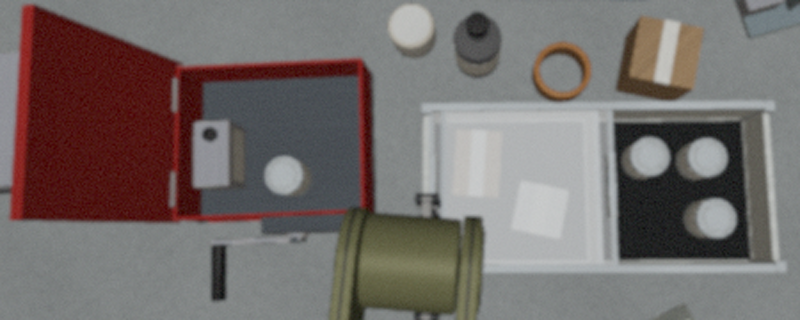

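Tin 1 was released about 20 mm high because a knuckle touched the chest's near rim. It appears to stand at zoom pixel (284,175). For the others I'll turn the jaws 45° so the knuckles clear the walls. First I'll check that tin 1 is upright.

```bash
sed -i 's/^QC=.*/QC=quat(CY+np.pi\/4); QK=quat(KY+np.pi\/4)/; s/move_gripper(0.8)$/move_gripper(0.77)/' h.py
cat >> h.py <<'E'
QS=quat(KY)
def chest_tins(P):
    Z=P[...,2]; rel=P-CH; X=rel@Cx; Y=rel@Cyy
    m=(Z>60)&(Z<84)&(abs(X)<100)&(Y<50)&(Y>-124)
    m=cv2.morphologyEx(m.astype(np.uint8),cv2.MORPH_OPEN,np.ones((3,3),np.uint8))
    n,lab,st,_=cv2.connectedComponentsWithStats(m); out=[]
    for i in range(1,n):
        if st[i,4]<100: continue
        Q=P[lab==i]; c=Q.mean(0)-CH; A=np.c_[Q[:,:2]-Q[:,:2].mean(0),np.ones(len(Q))]; g=np.linalg.lstsq(A,Q[:,2],rcond=None)[0]
        out.append((np.round([c@Cx,c@Cyy,c[2]],1),"tilt",np.round(np.hypot(*g[:2]),3),int(st[i,4])))
    return out
E
python3 - <<'E'
from h import *
im,P,o=see_tins("t13"); print(*chest_tins(P),sep="\n")
c=tins(P); c=[np.array(x[1]) for x in c]; print(c)
t=min(c,key=lambda a:abs(a[0]-486)+abs(a[1]+371)); print("->",t)
if pick(t):
    arm.move_gripper(0.0); place(48,-6)
    arm.servo_line([430,30,230],QS,feed=350)
    im,P,o=see_tins("t13"); print(*tins(P),*chest_tins(P),sep="\n"); print(arm.current_t())
    cv2.imwrite("pics/t13z.png",cv2.resize(im[130:310,60:510],(800,320),interpolation=2))
E
```

```text
(array([-51.7, -14.4,  75.1]), 'tilt', np.float64(0.032), 361)
[array([ 575.1, -278. ]), array([ 575.7, -362.4]), array([ 485.5, -371.8])]
-> [ 485.5 -371.8]
opening 0.64
lifted 0.636 [ 0.1 -0.4 -3.3]
place True [635.  283.   25.1] [-0.7  0.8  3.6]
(array([ 575.2, -277.2,   77.1]), array([ 575.5, -277.7]), 28.3, 362)
(array([ 575. , -361.6,   76.7]), array([ 575. , -362.7]), 28.5, 372)
(array([46.6, -7. , 74.6]), 'tilt', np.float64(0.053), 352)
(array([-51.5, -14.5,  74.9]), 'tilt', np.float64(0.055), 362)
79.0583
```

View pics/t13z.png

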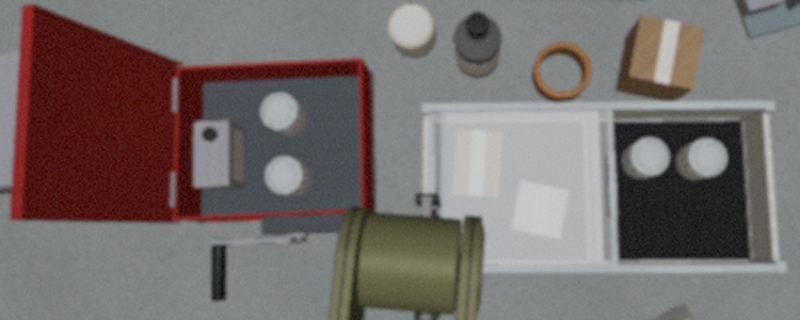

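Both tins are upright in the chest at (280,112) and (284,175). On to the third.

Run:
```python
from h import *
for k,(tgt,slot) in enumerate([((575,-362),(48,-82)),((575,-277),(-48,-84))]):
    im,P,o=see_tins(f"t14_{k}"); c=[np.array(x[1]) for x in tins(P)]; print(c)
    if len(c)!=2-k: print("unexpected count"); break
    t=min(c,key=lambda a:np.hypot(*(a-tgt)))
    if not pick(t): break
    if arm.current_opening()<.55: print("lost"); break
    place(*slot)
    arm.servo_line([430,30,230],QS,feed=350)
    im,P,o=see_tins(f"t15_{k}"); print(*tins(P),*chest_tins(P),sep="\n"); print(arm.current_t())
cv2.imwrite("pics/t15z.png",cv2.resize(im[130:310,60:510],(800,320),interpolation=2))
```

```text
[array([ 575.1, -277.5]), array([ 574.9, -361.9])]
opening 0.637
lifted 0.638 [-0.1  0.7 -3.2]
place True [639.7 207.1  25.2] [-1.2 -1.3  4.2]
(array([ 575.3, -277.1,   77.3]), array([ 575.3, -277. ]), 28.4, 361)
(array([ 46.2, -82.8,  74.7]), 'tilt', np.float64(0.053), 347)
(array([46.4, -7.2, 74.8]), 'tilt', np.float64(0.065), 356)
(array([-51.4, -14.5,  75.2]), 'tilt', np.float64(0.034), 360)
90.775
[array([ 574.7, -277.5])]
opening 0.641
lifted 0.633 [-0.5  0.4 -3.9]
place True [543.9 199.2  25.1] [-0.1  1.3  4.7]
(array([ 46.3, -82.8,  75. ]), 'tilt', np.float64(0.045), 346)
(array([46.5, -6.9, 75. ]), 'tilt', np.float64(0.034), 350)
(array([-49.4, -84.7,  75.3]), 'tilt', np.float64(0.017), 345)
(array([-51.6, -14.4,  74.9]), 'tilt', np.float64(0.045), 362)
101.9167
```

View pics/t15z.png

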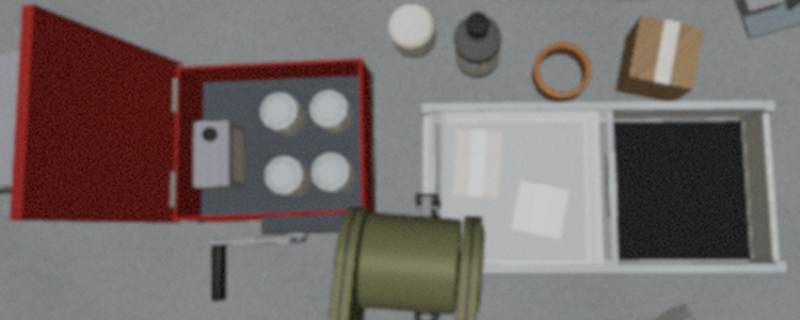

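All four tins stand in the chest next to the can, and the compartment is empty. Now I'll close the right door.

Run:
```python
from h import *
arm.move_gripper(0.0)
a=FR+Ky*(225+28)
arm.servo_line(down(a,200),QS,feed=300)
print(arm.servo_line(down(a,109.5),feed=60,threshold=15),arm.current_tool_pos())
b=FR+Ky*(16-8)
hit=arm.servo_line(down(b,109.5),feed=80,threshold=14); t=np.array(arm.current_tool_pos()); print(hit,t,(t-FR)@Ky, arm.current_wrist_force())
t=t+Ky*12; arm.servo_line(t.tolist(),feed=60); t[2]=230; arm.servo_line(t.tolist(),feed=250); arm.servo_line([350,-250,300],feed=250)
im,P,o=see_tins("t16"); print(arm.current_t())
cv2.imwrite("pics/t16z.png",cv2.resize(im[175:295,285:510],None,fx=3.5,fy=3.5,interpolation=2))
Z=P[...,2]
for (u0,u1) in ((290,312),(485,500)):
    w=np.zeros((400,640),bool);w[195:275,u0:u1]=1
    F=P[w&(Z>114)&(Z<132)]; print("fin",len(F),np.median(F,0))
```

```text
False [ 527.78102265 -183.19798194   86.02058922]
True [ 532.40929407 -421.99985969   84.93115975] 14.00974689564151 [ 0.19430447 -0.81609894  0.23543718]
110.2917
fin 143 [521.32413668  41.01650661 124.78779446]
fin 198 [ 533.69436135 -435.37066831  123.92186722]
```

View pics/t16z.png

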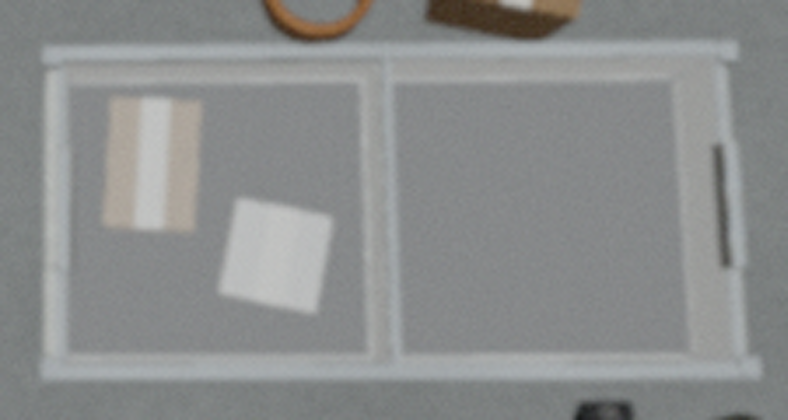

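Both doors are home: the fins read y=−435.4 and 41.0, against −435.8 and 41.2 at the start. Now I'll check the lever-bar model in the down position before gripping.

Run:
```python
from h import *
im,d,P=cloud("top"); Z=P[...,2]
m=(im.astype(int).sum(-1)<150)&(Z>55)&(Z<95); m[:,:165]=0;m[:,200:]=0;m[:262]=0;m[310:]=0
c=max(cv2.findContours(m.astype(np.uint8),0,2)[0],key=cv2.contourArea)
e=np.array([pix("top",*p,72)[:2] for p in c[:,0]]).astype(np.float32)
print("bar",np.nanmedian(P[m],0),cv2.minAreaRect(e))
print("model g",lever_pose(.8,19)[0],"full-center",np.array(lever_pose(.8,19)[0])+8*Cx, "at0",lever_pose(0,19)[0], "PIV",PIV, "seen pivot",pix("top",228.8,263.5,98))
for a in [.85,.8,.4,0,-.03]:
    for b in (-26,60):
        p,q=lever_pose(a,b); j=arm.inverse_kinematics(p,q); print(a,b,np.round(p),None if j is None else np.round(j,2))
```

```text
bar [389.6264513  357.8093753   75.87913433] ((389.78375244140625, 358.9801940917969), (73.13053131103516, 16.03402328491211), 4.177679538726807)
model g [381.5924956211489, 358.6145881081435, 65.88814553592633] full-center [389.57761624 359.10228552  65.88814554] at0 [382.5148793852921, 343.5123025850319, 166.0] PIV [389.27120698 232.89024663  98.05066024] seen pivot [443.1883179  233.76566439  98.        ]
0.85 -26 [383. 337.  19.] [ 0.8   0.24  1.91 -0.34  1.32 -0.69]
0.85 60 [381. 375.  97.] [ 0.85  0.2   1.82 -0.31  1.46 -0.7 ]
0.8 -26 [383. 341.  24.] [ 0.79  0.21  1.93 -0.31  1.29 -0.71]
0.8 60 [381. 375. 104.] [ 0.83  0.16  1.83 -0.29  1.44 -0.72]
0.4 -26 [381. 361.  72.] [ 0.66 -0.03  2.04 -0.    1.12 -0.98]
0.4 60 [381. 361. 158.] [ 0.66 -0.12  1.98 -0.    1.28 -0.98]
0 -26 [381. 361. 125.] [ 0.45 -0.22  2.17  0.42  1.08 -1.37]
0 60 [383. 328. 204.] [ 0.38 -0.34  2.12  0.4   1.25 -1.36]
-0.03 -26 [381. 360. 128.] [ 0.43 -0.23  2.18  0.46  1.08 -1.4 ]
-0.03 60 [384. 324. 207.] [ 0.35 -0.35  2.13  0.43  1.26 -1.4 ]
```

The model matches the measured bar to about 1 mm. Now to grip it, with the tip offset corrected.

Run:
```python
from h import *
arm.servo_line([370,100,300],feed=350)
p,q=lever_pose(.8,90); arm.goto(p,q); arm.move_gripper(0.6)
p,q=lever_pose(.8,30); print(arm.servo_line(p,feed=120,threshold=20))
p,q=lever_pose(.8,-26); print(arm.servo_line(p,q,feed=50,threshold=12),np.array(arm.current_tool_pos())-p,arm.current_wrist_force())
arm.move_gripper(0.0); print(arm.current_opening(),arm.current_wrist_force(),arm.current_t())
im,d=imaging.read_camera("wrist"); cv2.imwrite("pics/w17.png",im)
```

```text
False
False [0.26491898 0.33091106 0.39312608] [-0.3272409   1.12768087  0.63777629]
0.24169290681952227 [-0.40682852  5.35720745 -0.20793054] 115.6417
```

View pics/w17.png

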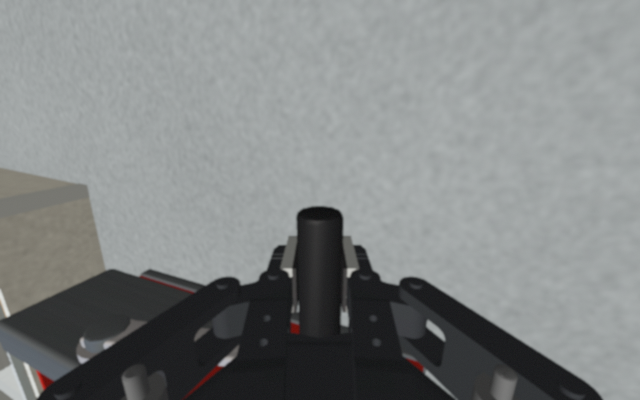

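The bar at (320,270) is now fully between the pads, at an opening of 0.24. I'll raise it slowly.

Run:
```python
from h import *
for a in np.arange(.75,-.001,-.05):
    p,q=lever_pose(a,-26); arm.servo_line(p,q,feed=35); print(round(a,2),np.round(arm.current_wrist_force(),1),np.round(np.array(arm.current_tool_pos())-p,1),round(arm.current_opening(),3))
    if arm.current_opening()<.18: print("SLIPPING"); break
print(arm.current_t())
for c in ("side","top"):
    im,d=imaging.read_camera(c); cv2.imwrite(f"pics/{c}18.png",im)
```

```text
0.75 [-0.5  6.6 -3.6] [0.1 1.4 0.4] 0.237
0.7 [-2.4  5.2  2.6] [0.2 1.4 0.5] 0.244
0.65 [-3.2  4.4  6.9] [0.2 1.5 1.3] 0.236
0.6 [-2.2  5.6  3.2] [0.1 1.5 1.2] 0.24
0.55 [-7.6  0.1 16.3] [0.2 1.4 3.1] 0.236
0.5 [-5.   1.4  8.6] [0.2 1.2 2.9] 0.238
0.45 [-10.2  -3.   21.1] [0.3 1.  3.9] 0.238
0.4 [-6.5 -1.  13.3] [0.3 0.8 3. ] 0.235
0.35 [-3.4  4.1  4.1] [0.2 0.9 1.5] 0.24
0.3 [-3.5  4.2  5. ] [0.2 0.8 1.5] 0.237
0.25 [-3.6  3.6  5.3] [0.2 0.7 1.5] 0.241
0.2 [-3.2  3.8  5.3] [0.2 0.6 1.5] 0.235
0.15 [-2.5  3.5  5.6] [0.2 0.6 1.5] 0.237
0.1 [-2.5  3.4  6.8] [0.2 0.5 1.5] 0.239
0.05 [-2.7  3.3  5. ] [0.2 0.4 1.5] 0.235
-0.0 [ 2.  10.4 -1.6] [0.1 1.  0.3] 0.237
121.025
```

View pics/side18.png

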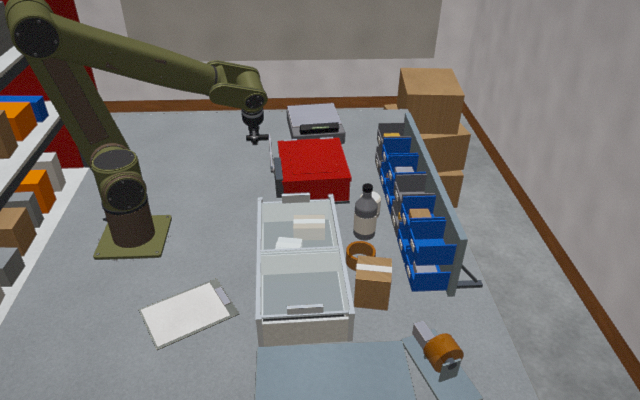

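The lid is down and the lever is at its upper stop (the force reversed sign). I'll release, back out and check.

Run:
```python
from h import *
arm.move_gripper(0.6)
p,q=lever_pose(0,100); arm.servo_line(p,feed=80)
arm.servo_line([380,150,320],quat(np.pi/2),feed=200)
arm.goto([330,-200,340],quat(0))
im,P,o=see_tins("t19"); Z=P[...,2]; print(arm.current_t(),arm.current_wrist_force())
np.save("P19.npy",P); P0=np.load("P.npy")
im0=cv2.imread("pics/top0.png")
def bar(im,P):
    Z=P[...,2]; m=(im.astype(int).sum(-1)<150)&(Z>120)&(Z<190); m[:,:160]=0;m[:,190:]=0;m[:255]=0;m[310:]=0
    return np.nanmedian(P[m],0).round(1), m.sum()
print("bar before/after",bar(im0,P0),bar(im,P))
print("lid z profile right edge before/after",[np.nanmedian(A[180:240,250:262,2]).round(1) for A in (P0,P)],"left",[np.nanmedian(A[180:240,165:180,2]).round(1) for A in (P0,P)])
for (u0,u1) in ((290,312),(485,500)):
    w=np.zeros((400,640),bool);w[195:275,u0:u1]=1
    print("fin",[np.median(A[w&(A[...,2]>114)&(A[...,2]<132)],0).round(1) for A in (P0,P)])
```

```text
125.7333 [ 0.33194765  0.69750207 -0.11645591]
bar before/after (array([390.4, 342.7, 176. ]), np.int64(250)) (array([390.5, 342.3, 176. ]), np.int64(239))
lid z profile right edge before/after [np.float64(110.0), np.float64(110.0)] left [np.float64(111.4), np.float64(111.4)]
fin [array([521.4,  41.2, 124.7]), array([521.4,  41.2, 124. ])]
fin [array([ 533.5, -435.8,  123.4]), array([ 533.2, -435.5,  123.5])]
```

View pics/t19.png

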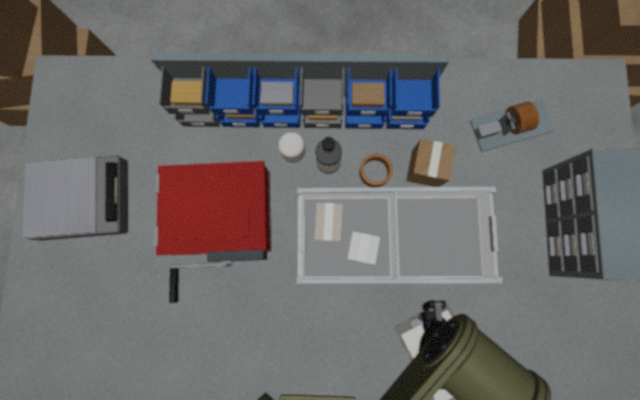

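The final picture shows the lid shut (212,208), the lever up (174,285), both doors home, the case's right compartment empty and the bystanders in place. The robot is clear, so I'm handing in.

```bash
python3 -c "
from station import arm
arm.hand_in(); print(arm.current_t())"
```

```text
the job is handed in; nothing more can be done
the job is handed in; nothing more can be done
```

The job is done and handed in at about 126 s of the 210 s allowed; the interface gave no verdict. All four tins are in the chest with the can, the lid is shut and both case doors are closed.

**What I did:** I pressed the lever into its catch, slid the right door open and put the four tins in the chest. I then closed the door and brought the lever up in the grip over about 5 s.

**Last checks (camera and depth):**
- **Tins:** before the lid closed, all four stood upright; the measured tilt was 0.02–0.05 rad, well inside 0.2. They can't be seen with the lid shut.
- **Lever and lid:** the grip bar is back within 0.5 mm of its starting place, and the lid reads the same height as at the start.
- **Doors:** both handles are within 0.5 mm of home.
- **Other things:** nothing else looks moved in the final picture; I didn't measure those items.

**What went wrong on the way:**
- **Tool length:** the real fingertips sat about 24 mm short of the reported tool point, confirmed by touching the counter.
    - **Lever:** on the first press the fingers slid off the bar partway down, but it still ended in its catch. I couldn't read the lever's speed, so that moment rests on the pictures.
    - **Door:** two pushes passed over the handle before I corrected for the offset.
- **Contacts:** the gripper probably brushed the case rail on the first pick. It then touched the chest rim, so the first tin was let go about 20 mm above the chest floor; it landed upright. I turned the jaws 45° for the other three.

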